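# Scrape the mould face clean and hold the mould shut

### The job

Pick up the wooden scraper block and use it, not the fingers, to push the three brass chips off the face of the lower mould half, then set the block down on the bench clear of the mould. Then fit the upper mould half over the two dowels of the lower half, press it down against the sprung collars until the halves meet with no gap, and finish still holding the pair pressed together. Leave the other things on the bench where they are.

Things in the scene. Friction and masses are not known exactly. Their poses are not given: they have to be found in the camera images.
- lower_half: Lower mould half, aluminium block on a dark foot, fixed: 64 (x) x 136 (y) x 40 high. Origin: centre of its underside, on the bench; flat face at z 40. Two upright steel dowels, diameter 10, at x 0, y -54 and +54, rise 22 above the face (tips, tapered, at z 62); round each a brass sprung collar 16 across. Between the collars 92 of face (along y) is free to wipe along own x.
- ejector (a joint): The two brass collars round the dowels, moving up and down together on springs. 0: fully up, 6 mm proud of the face; 0.006 (m): pressed flush. They push up with 7 N at 0 and 16 N at 0.006, more than the upper half weighs, so it rests 6 mm open unless pushed down.
- upper_half: Upper mould half, loose, 0.5 kg: aluminium plate 64 (x) x 136 (y) x 24 thick, two vertical through holes, diameter 12, at x 0, y -54 and +54. On its middle a dark wooden grip block 46 (x) x 26 (y), from z 24 to 60. Origin: centre of the underside; z up. Lies flat, underside down; fits either way round. Shut: its origin is 40 above the lower half's, axes parallel.
- scraper: Pale wooden scraper block, loose, 0.12 kg, standing on the bench on its blade: blade 14 (own x) x 78 (own y) x 26 high, and above it a handle 24 (x) x 46 (y), from 26 to 76 above the bottom. Origin: centre of the blade's bottom edge face; z up. Pushes along own x, either way.
- chip0: Brass chip, a loose offcut 16 x 12 x 8 high, lying on the lower half's face within 32 of its centre along own y and 16 along own x. Origin: centre of its underside.
- chip1: Brass chip, a loose offcut 16 x 12 x 8 high, lying on the lower half's face within 32 of its centre along own y and 16 along own x. Origin: centre of its underside.
- chip2: Brass chip, a loose offcut 16 x 12 x 8 high, lying on the lower half's face within 32 of its centre along own y and 16 along own x. Origin: centre of its underside.
- bench_block: Bystander, to be left alone: steel bench block, a square slab 60 x 60 x 20. Origin: centre of its underside.
- green_bowl: Bystander, to be left alone: green plastic bowl, 100 across, 45 high. Origin: centre of its underside.
- jar: Bystander, to be left alone: amber glass jar with steel cap, 60 across, 80 high. Origin: centre of its underside.
- former: Bystander, to be left alone: wooden forming cube, 50 x 50 x 40. Origin: centre of its underside.
- needle_file: Bystander, to be left alone: thin hand file with wooden handle lying down, 170 long. Origin: middle of its length, underneath.
Things that resemble listed ones, but are neither listed nor needed, are in the scene too. Leave any blue or purple look-alike of the upper_half alone.

How it is judged:
By the outcome, as a careful person would: the job done as asked, in the order asked, and still so for the second after the job is handed in, while the arm keeps its last pose, push and grip.
It also fails if it takes over 67 s, if anything falls off the work surface, if the arm or the gripper's body presses on something with over 40 N, if the wrist force passes 120 N, or if a joint passes its speed limit or range.

### The arm

A 7-joint arm with a two-finger parallel gripper is mounted at the origin on the work surface. World frame = base frame: x ahead of the robot, y to its left, z up, the work surface at z = 0. Lengths are in m, angles in rad, forces in N, time in s.
With the tool pointing down it reaches from about 0.425 to 0.925 m from the base axis. Payload 6.8 kg.
Tool frame: the origin (TCP) lies at the very end of the fingers, on their centre line; the grasp point (between the pads) lies 19 mm behind it; z points along the fingers, y is the line along which they close (so a half turn about z gives the same grasp; the last joint's range is limited). The gripper opens to 88 mm and grips with 3 to 60 N. Pads are 20 mm wide; open, the fingers measure 115 mm over their backs; the gripper's body (75 mm by 178 mm) begins 61 mm behind the grasp point.
Start: joints at [1.027, 0.477, 0.022, 1.555, -0.011, 1.109, -0.083], TCP at [0.285, -0.612, 0.223] pointing down, gripper open.
Joint ranges: [-2.96, 2.96], [-0.34, 2.1], [-1.41, 1.46], [0.24, 2.44], [-1.37, 4.51], [0.17, 1.92], [-2.96, 2.96]. Speed limits (rad/s): [2.39, 2.39, 3.14, 3.14, 3.14, 3.14, 3.14].

### API

Orientations are given as a 3x3 rotation matrix whose columns are the frame's x, y, z axes.
In Python, from cell import get_state, capture, sign_off gives the robot as it stands.
- The arm moves only by the tool servo_tool, never from a script. Its argument "increments" is a list of rows, each a list of 7 numbers: the shift along the world's x, y, z as a fraction of full scale, then the turn, a rotation vector about the world's x, y, z as a fraction of full scale, then the opening, from -1 (shut) to 1 (fully open). In form: [[x, y, z, wx, wy, wz, gripper], ...]. A call has 1 to 12 rows; each row is the pose to reach, as a shift and turn from the pose commanded when the call began; what a row does not reach only later rows make up. Full scale, the value 1, is 0.3 m for a shift and 120 degrees for a turn. A row lasts 1/8 s, in which the tool goes at most 62.5 mm and 10.7 degrees, less where a joint would pass 70% of its speed; a pose out of reach is approached as far as the arm can. A call with a number of a shift or a turn outside -1 to 1 is refused whole. A call with a gripper value outside its range is refused whole. The fingers move at their own pace and stop on an object; "grip_force" is the grip in N (left out, the last holds). Time passes only in rows, so rows that repeat a pose let the fingers close. It gives the time, the measured TCP pose, the force, the opening and the grip force at its end, in the units of the state.
- get_state(): the state, without advancing time (a new reading comes with each control period).
- capture(name): name is "side" or "top"; returns a dict with "pixels" (480x640x3 uint8, red, green, blue), "z_map" (480x640 float32, m along the optical axis (not along the pixel's ray), 0 where there is no reading), "fx", "fy", "cx", "cy" (pixels), "R" (3x3) and "t" (3): a world point X has camera coordinates R X + t. Camera axes: x right, y down, z forward; pixel columns grow to the right and rows downward; lengths in m; the calibration is good to about 2 mm. A picture is of the moment at which its call begins.
- sign_off(): hands the job in; it is judged then, once.
The state is a dict: "time_s": time; "q": joint angles; "joint_velocities": joint speeds; "joint_torque": joint torques, N m; "tool_pos": TCP position; "ee_rot": TCP orientation; "contact_force": force on the tool from outside, world axes, zero at the start; "moment": the same for the moment, N m; "finger_gap": opening from 0.0 (shut) to 1.0 (fully open); "grip_force": force on a finger pad.
Only numpy, scipy, OpenCV 4.12 (cv2) and the standard library are available. Lean on these libraries where they do the work, as an engineer would, in place of code of your own. Each camera call takes 0.05 s, during which the arm holds its last target. There are 200 camera calls.

## Working session

There is one attempt and no reset: what is moved stays moved. The work goes in short steps, Python scripts to look and compute and a tool call to move; the robot and the scene stay as the last step left them, time stands still between calls to the robot, and variables do not carry over. Pictures are saved under pics/ and viewed, at most 10 in all, crops included, and the job is handed in when it is done.

Besides the shell and the picture viewer there is one more tool, called after "Emit:" by a JSON object that holds its "op" and its "data", one argument or row to a line. servo_tool: Moves the arm, as the interface text tells. Shift numbers are shares of 0.3 m and turn numbers shares of 120 degrees, none past 1 either way. Its arguments: {"type":"object","properties":{"increments":{"type":"array"},"grip_force":{"type":"number"}},"required":["increments"]}

```bash
mkdir -p pics; python3 - <<'E'
from cell import get_state,capture
import cv2,numpy as np,pickle
s=get_state();print({k:np.round(v,3).tolist() for k,v in s.items()})
for n in("top","side"):
    c=capture(n);cv2.imwrite(f"pics/{n}0.png",c["pixels"][:,:,::-1]);pickle.dump(c,open(f"{n}0.pkl","wb"))
    print(n,c["fx"],c["cx"],c["cy"],np.round(c["R"],3).tolist(),np.round(c["t"],3).tolist(), "cam",np.round(-c["R"].T@c["t"],3))
E
```

```text
{'time_s': 0.0, 'q': [1.027, 0.478, 0.022, 1.556, -0.011, 1.109, -0.083], 'joint_velocities': [-0.001, 0.002, -0.0, -0.001, -0.001, -0.0, -0.0], 'joint_torque': [-0.001, -58.285, 1.534, -27.261, -0.054, 0.017, 0.0], 'tool_pos': [0.285, -0.611, 0.222], 'ee_rot': [[0.907, 0.422, -0.001], [0.422, -0.907, 0.001], [-0.0, -0.002, -1.0]], 'contact_force': [-0.826, -0.479, 0.082], 'moment': [0.006, -0.023, -0.002], 'grip_force': 0.0, 'finger_gap': 1.0}
top 480.9365828605315 315.7030009415039 243.92215596031784 [[0.004, -1.0, -0.009], [-0.984, -0.002, -0.176], [0.176, 0.01, -0.984]] [0.048, 0.511, 0.924] cam [0.34 0.04 1.  ]
side 466.0597107484429 318.6231993326433 242.64013028048478 [[-0.943, -0.332, -0.003], [-0.237, 0.681, -0.692], [0.232, -0.652, -0.722]] [0.514, 0.136, 1.114] cam [0.259 0.805 0.9  ]
```

View pics/top0.png

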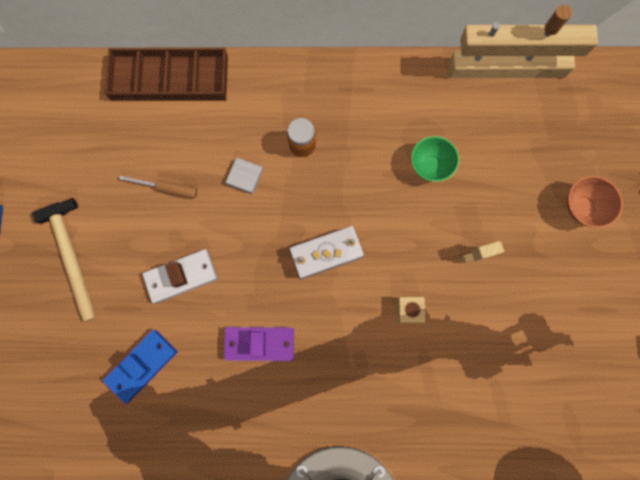

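View pics/side0.png

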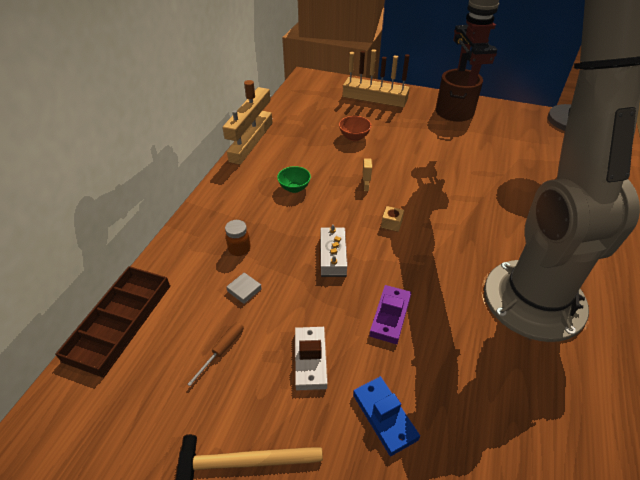

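The top view shows these things:
- Aluminium plate with a dark grip at about (180,275).
- Purple look-alike at (258,343) and blue look-alike at (140,366).
- Lower half with three chips at (327,252).
- Pale scraper at (485,252).
- Wooden cube at (412,309).

The plate at (180,275) is the upper half, because it is bare aluminium with a dark wooden grip. The other two are coloured. Next I'll measure and make one enlarged crop.

```bash
cat > h.py <<'E'
import numpy as np,cv2,pickle
def cloud(c):
    v,u=np.mgrid[0:480,0:640];z=c["z_map"].astype(float)
    P=np.stack([(u-c["cx"])/c["fx"]*z,(v-c["cy"])/c["fy"]*z,z],-1)
    return (P-c["t"])@c["R"]
def ray(c,u,v,h):
    d=c["R"].T@np.array([(u-c["cx"])/c["fx"],(v-c["cy"])/c["fy"],1]);o=-c["R"].T@c["t"]
    return o+d*(h-o[2])/d[2]
def rect(P,m):
    (x,y),(w,h),a=cv2.minAreaRect((P[m][:,:2]*1000).astype(np.float32))
    if w<h:w,h,a=h,w,a+90
    return f"ctr {x:.1f} {y:.1f} size {w:.1f} {h:.1f} longaxis_deg {(a+90)%180-90:.1f} n {m.sum()}"
E
python3 - <<'E'
from h import *
W={"upper":((130,240,225,310),(.018,.030),(.053,.066)),"lower":((280,220,375,285),(.036,.044),(.046,.066)),"scraper":((450,235,515,270),(.018,.032),(.07,.08))}
W2={"upper":((280,315,340,400),(.018,.030),(.053,.066)),"lower":((310,220,360,285),(.036,.044),(.046,.066)),"scraper":((350,150,380,200),(.018,.032),(.07,.08))}
for n,w in(("top",W),("side",W2)):
    c=pickle.load(open(n+"0.pkl","rb"));P=cloud(c);print(n,"bench z",np.median(P[c["z_map"]>0][:,2]))
    for k,(b,*hs) in w.items():
        box=np.zeros((480,640),bool);box[b[1]:b[3],b[0]:b[2]]=1;box&=c["z_map"]>0
        for h in hs:
            m=box&(P[...,2]>h[0])&(P[...,2]<h[1])
            if m.sum()>4: print(k,h,rect(P,m),"med z %.4f"%np.median(P[m][:,2]))
t=cv2.imread("pics/top0.png");s=cv2.imread("pics/side0.png")
f=lambda i,x,y,w,h,W,H:cv2.resize(i[y:y+h,x:x+w],(W,H),interpolation=cv2.INTER_CUBIC)
cv2.imwrite("pics/crop1.png",np.vstack([np.hstack([f(t,280,215,100,75,400,300),f(t,440,220,100,75,400,300)]),np.hstack([f(t,130,240,100,75,400,300),f(s,330,130,100,75,400,300)])]))
E
```

```text
top bench z -0.00044551073815839805
upper (0.018, 0.03) ctr 449.8 329.8 size 137.2 64.8 longaxis_deg -68.2 n 1660 med z 0.0236
upper (0.053, 0.066) ctr 449.7 329.7 size 45.9 26.7 longaxis_deg 21.5 n 322 med z 0.0595
lower (0.036, 0.044) ctr 498.1 28.6 size 135.8 64.4 longaxis_deg -70.0 n 1823 med z 0.0396
lower (0.046, 0.066) ctr 492.1 26.7 size 122.2 27.2 longaxis_deg -71.0 n 165 med z 0.0484
scraper (0.018, 0.032) ctr 491.0 -276.2 size 47.6 19.7 longaxis_deg -87.2 n 78 med z 0.0257
scraper (0.07, 0.08) ctr 497.0 -291.0 size 46.0 23.9 longaxis_deg -73.5 n 288 med z 0.0752
side bench z 0.0012672636774162128
upper (0.018, 0.03) ctr 449.5 326.1 size 140.6 63.8 longaxis_deg -68.6 n 1343 med z 0.0242
upper (0.053, 0.066) ctr 448.5 328.0 size 45.2 27.7 longaxis_deg 21.4 n 274 med z 0.0602
lower (0.036, 0.044) ctr 496.5 27.6 size 143.8 63.6 longaxis_deg -69.6 n 830 med z 0.0405
lower (0.046, 0.066) ctr 491.4 26.2 size 120.7 25.6 longaxis_deg -71.6 n 126 med z 0.0489
scraper (0.018, 0.032) ctr 487.1 -265.8 size 23.2 17.3 longaxis_deg -79.1 n 37 med z 0.0261
scraper (0.07, 0.08) ctr 496.1 -294.2 size 51.6 21.0 longaxis_deg -74.6 n 83 med z 0.0767
```

View pics/crop1.png

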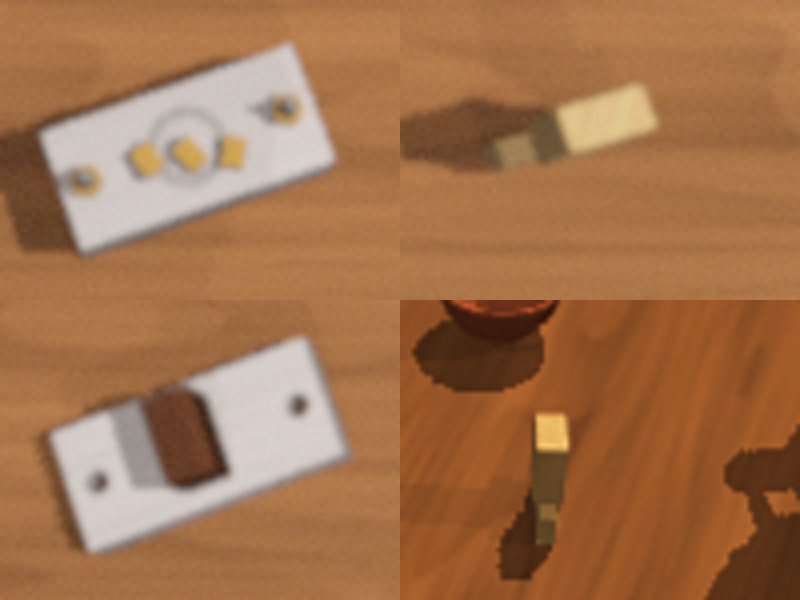

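The crop confirms all three parts:
- The lower half has three chips clustered near its centre and two collared dowels.
- The scraper stands at (485,252).
- The upper half is the bare plate with the dark grip and two holes.

Estimated poses (mm, deg):

| Part | x | y | Yaw |
|---|---|---|---|
| lower_half | 498 | 28.6 | 20 |
| upper_half | 450 | 329.8 | 21.7 |
| scraper | 497 | -292 | 16.5 |

I'll grip the scraper across its own x.

Emit:
{"op": "servo_tool", "data": {
  "increments": [
    [0.5, 0.8, 0, 0, 0, 0.679, 1],
    [0.5, 0.8, 0, 0, 0, 0.679, 1],
    [0.5, 0.8, 0, 0, 0, 0.679, 1],
    [0.5, 0.8, 0, 0, 0, 0.679, 1],
    [0.5, 0.8, 0, 0, 0, 0.679, 1],
    [0.5, 0.8, 0, 0, 0, 0.679, 1],
    [0.5, 0.8, 0, 0, 0, 0.679, 1],
    [0.5, 0.8, 0, 0, 0, 0.679, 1],
    [0.5, 0.8, 0, 0, 0, 0.679, 1],
    [0.5, 0.8, 0, 0, 0, 0.679, 1]
  ],
  "grip_force": 30
}}

```text
time_s: 1.35
tool_pos: [0.4348, -0.3719, 0.2225]
ee_rot: [[-0.281, 0.96, -0.0], [0.96, 0.281, 0.0], [0.0, -0.0, -1.0]]
contact_force: [0.4, -0.6, 0.3]
finger_gap: 0.998
grip_force: 0.0
```

Emit:
{"op": "servo_tool", "data": {
  "increments": [
    [0.207, 0.266, 0, 0, 0, 0, 1],
    [0.207, 0.266, 0, 0, 0, 0, 1],
    [0.207, 0.266, 0, 0, 0, 0, 1],
    [0.207, 0.266, -0.2, 0, 0, 0, 1],
    [0.207, 0.266, -0.35, 0, 0, 0, 1],
    [0.207, 0.266, -0.45, 0, 0, 0, 1],
    [0.207, 0.266, -0.55, 0, 0, 0, 1],
    [0.207, 0.266, -0.6217, 0, 0, 0, 1],
    [0.207, 0.266, -0.6217, 0, 0, 0, 1],
    [0.207, 0.266, -0.6217, 0, 0, 0, 1]
  ]
}}

```text
time_s: 2.6
tool_pos: [0.4973, -0.2929, 0.0369]
ee_rot: [[-0.282, 0.959, 0.001], [0.959, 0.282, -0.001], [-0.001, 0.0, -1.0]]
contact_force: [0.0, 0.0, 0.3]
finger_gap: 1.001
grip_force: 0.0
```

Emit:
{"op": "servo_tool", "data": {
  "increments": [
    [0, 0, 0, 0, 0, 0, -1],
    [0, 0, 0, 0, 0, 0, -1],
    [0, 0, 0, 0, 0, 0, -1],
    [0, 0, 0, 0, 0, 0, -1],
    [0, 0, 0, 0, 0, 0, -1],
    [0, 0, 0, 0, 0, 0, -1],
    [0, 0, 0, 0, 0, 0, -1],
    [0, 0, 0, 0, 0, 0, -1]
  ],
  "grip_force": 30
}}

```text
time_s: 3.6
tool_pos: [0.497, -0.2921, 0.0361]
ee_rot: [[-0.283, 0.959, -0.0], [0.959, 0.283, 0.0], [0.0, -0.0, -1.0]]
contact_force: [-0.6, 0.3, 0.3]
finger_gap: 0.272
grip_force: 30.0
```

Emit:
{"op": "servo_tool", "data": {
  "increments": [
    [0, 0, 0.1, 0, 0, 0, -1],
    [0, 0, 0.2, 0, 0, 0, -1],
    [0, 0, 0.3, 0, 0, 0, -1],
    [-0.03, 0.1, 0.3, 0, 0, 0.01, -1],
    [-0.06, 0.2, 0.3, 0, 0, 0.02, -1],
    [-0.09, 0.3, 0.3, 0, 0, 0.03, -1],
    [-0.12, 0.4, 0.3, 0, 0, 0.03, -1],
    [-0.135, 0.5, 0.3, 0, 0, 0.03, -1],
    [-0.135, 0.6, 0.3, 0, 0, 0.03, -1],
    [-0.135, 0.7, 0.3, 0, 0, 0.03, -1],
    [-0.135, 0.7, 0.3, 0, 0, 0.03, -1],
    [-0.135, 0.7, 0.3, 0, 0, 0.03, -1]
  ]
}}

```text
time_s: 5.1
tool_pos: [0.4564, -0.0828, 0.1261]
ee_rot: [[-0.343, 0.94, -0.0], [0.94, 0.343, -0.0], [-0.0, -0.0, -1.0]]
contact_force: [-0.2, -0.3, -0.5]
finger_gap: 0.273
grip_force: 30.0
```

Emit:
{"op": "servo_tool", "data": {
  "increments": [
    [0, 0.1, 0, 0, 0, 0, -1],
    [0, 0.2, 0, 0, 0, 0, -1],
    [0, 0.3, 0, 0, 0, 0, -1],
    [0, 0.319, 0, 0, 0, 0, -1],
    [0, 0.319, 0, 0, 0, 0, -1],
    [0, 0.319, 0, 0, 0, 0, -1]
  ]
}}

```text
time_s: 5.85
tool_pos: [0.4565, 0.0119, 0.126]
ee_rot: [[-0.341, 0.94, -0.0], [0.94, 0.341, -0.001], [-0.0, -0.001, -1.0]]
contact_force: [-0.1, 0.2, -0.4]
finger_gap: 0.27
grip_force: 30.0
```

```bash
python3 - <<'E'
from cell import get_state,capture
from h import *
s=get_state();print(s["tool_pos"],s["ee_rot"][:,1] if hasattr(s["ee_rot"],"shape") else s["ee_rot"])
f=lambda i,x,y,w,h,W,H:cv2.resize(i[y:y+h,x:x+w],(W,H),interpolation=cv2.INTER_CUBIC)
im=[]
for n,b in(("top",(260,180,140,150)),("side",(270,150,140,150))):
    c=capture(n);im.append(f(np.ascontiguousarray(c["pixels"][:,:,::-1]),*b,400,428))
    pickle.dump(c,open(n+"1.pkl","wb"))
cv2.imwrite("pics/c2.png",np.hstack(im))
E
```

```text
[0.45654487 0.01194354 0.12599474] [ 9.40197295e-01  3.40629920e-01 -5.51402543e-04]
```

View pics/c2.png

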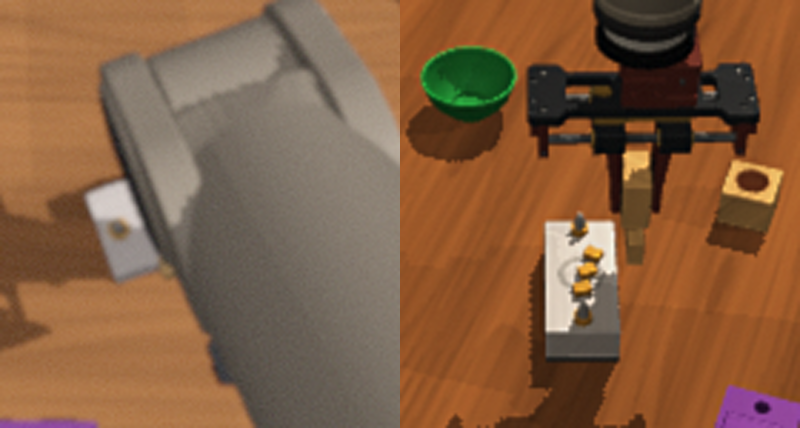

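The side view shows the block held upright just on the −x side of the mould, at about (635,220) in the crop. The chips and both dowels are clear of it. I'll go down to 1 mm above the face and push along own +x.

Emit:
{"op": "servo_tool", "data": {
  "increments": [
    [0, 0, -0.05, 0, 0, 0, -1],
    [0, 0, -0.1, 0, 0, 0, -1],
    [0, 0.003, -0.15, 0, 0, 0, -1],
    [0, 0.004, -0.163, 0, 0, 0, -1],
    [0, 0.004, -0.163, 0, 0, 0, -1],
    [0, 0.004, -0.163, 0, 0, 0, -1]
  ]
}}

```text
time_s: 6.7
tool_pos: [0.4569, 0.0149, 0.0776]
ee_rot: [[-0.343, 0.939, 0.001], [0.939, 0.343, 0.0], [-0.0, 0.001, -1.0]]
contact_force: [-0.8, 0.6, -1.2]
finger_gap: 0.274
grip_force: 30.0
```

Emit:
{"op": "servo_tool", "data": {
  "increments": [
    [0.02, 0.007, 0, 0, 0, 0, -1],
    [0.04, 0.015, 0, 0, 0, 0, -1],
    [0.06, 0.022, 0, 0, 0, 0, -1],
    [0.08, 0.029, 0, 0, 0, 0, -1],
    [0.1, 0.036, 0, 0, 0, 0, -1],
    [0.12, 0.044, 0, 0, 0, 0, -1],
    [0.14, 0.051, 0, 0, 0, 0, -1],
    [0.16, 0.058, 0, 0, 0, 0, -1],
    [0.18, 0.066, 0, 0, 0, 0, -1],
    [0.2, 0.073, 0, 0, 0, 0, -1],
    [0.215, 0.078, 0, 0, 0, 0, -1],
    [0.23, 0.084, 0, 0, 0, 0, -1]
  ]
}}

```text
time_s: 8.2
tool_pos: [0.5259, 0.04, 0.0772]
ee_rot: [[-0.343, 0.939, 0.0], [0.939, 0.343, 0.0], [-0.0, 0.0, -1.0]]
contact_force: [0.4, -0.6, -1.4]
finger_gap: 0.273
grip_force: 30.0
```

Emit:
{"op": "servo_tool", "data": {
  "increments": [
    [0, 0, 0, 0, 0, 0, -1],
    [0, 0, 0.1, 0, 0, 0, -1],
    [0, 0, 0.2, 0, 0, 0, -1],
    [-0.03, -0.1, 0.2, 0, 0, 0, -1],
    [-0.06, -0.25, 0.2, 0, 0, 0, -1],
    [-0.09, -0.4, 0.2, 0, 0, 0, -1],
    [-0.097, -0.55, 0.2, 0, 0, 0, -1],
    [-0.097, -0.7, 0.2, 0, 0, 0, -1],
    [-0.097, -0.85, 0.2, 0, 0, 0, -1],
    [-0.097, -0.95, 0.2, 0, 0, 0, -1],
    [-0.097, -0.95, 0.2, 0, 0, 0, -1],
    [-0.097, -0.95, 0.2, 0, 0, 0, -1]
  ]
}}

```text
time_s: 9.7
tool_pos: [0.4963, -0.244, 0.1371]
ee_rot: [[-0.343, 0.939, -0.0], [0.939, 0.343, 0.001], [0.001, -0.0, -1.0]]
contact_force: [0.0, 0.0, -1.3]
finger_gap: 0.274
grip_force: 30.0
```

```bash
python3 - <<'E'
from cell import capture
from h import *
for n in("top","side"):
    c=capture(n);pickle.dump(c,open(n+"2.pkl","wb"));P=cloud(c)
    hsv=cv2.cvtColor(c["pixels"],cv2.COLOR_RGB2HSV)
    m=((np.abs(P[...,0]-.51)<.12)&(np.abs(P[...,1]-.03)<.13)&(P[...,2]>.004)).astype(np.uint8)
    nn,l,st,ce=cv2.connectedComponentsWithStats(m)
    for i in range(1,nn):
        if st[i,4]>5: print(n,st[i],np.round(P[l==i].mean(0),3),"maxz",P[l==i][:,2].max().round(3))
    m=(np.abs(P[...,0]-.5)<.1)&(np.abs(P[...,1]-.03)<.11)&(P[...,2]>.036)&(P[...,2]<.0425);print(rect(P,m))
t=pickle.load(open("top2.pkl","rb"))["pixels"][:,:,::-1];s=pickle.load(open("side2.pkl","rb"))["pixels"][:,:,::-1]
f=lambda i,x,y,w,h,W,H:cv2.resize(np.ascontiguousarray(i[y:y+h,x:x+w]),(W,H),interpolation=cv2.INTER_CUBIC)
cv2.imwrite("pics/c3.png",np.hstack([f(t,265,190,120,120,400,400),f(s,270,180,120,120,400,400)]))
E
```

```text
top [316 224  13  11  85] [0.55  0.037 0.008] maxz 0.011
top [ 290  226   73   53 2204] [0.496 0.028 0.039] maxz 0.063
top [306 230   7   8  41] [0.54  0.064 0.007] maxz 0.01
ctr 498.1 28.5 size 135.9 64.6 longaxis_deg -70.2 n 1876
side [ 320  224   27   53 1228] [0.492 0.04  0.037] maxz 0.064
side [310 249   6   8  46] [0.549 0.036 0.008] maxz 0.012
side [310 259   6   5  26] [0.539 0.063 0.007] maxz 0.012
ctr 497.2 26.1 size 139.6 63.5 longaxis_deg -69.7 n 822
```

View pics/c3.png

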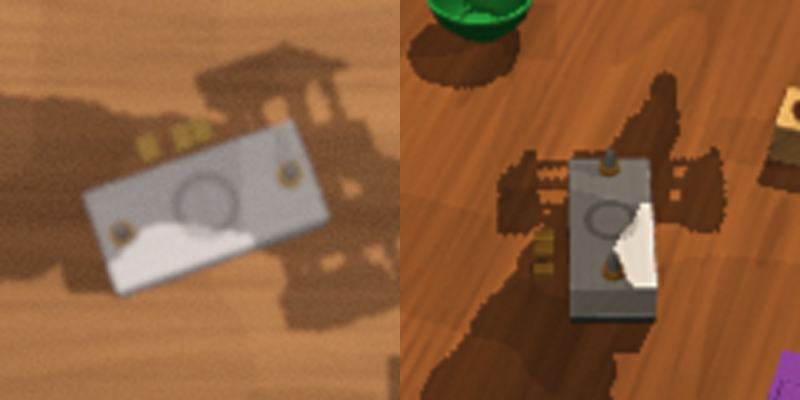

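All three chips lie on the bench on the +x side, in the top crop at about (147,147), (183,137) and (203,130). The mould face is clear. Now I'll set the scraper down near where it started.

Emit:
{"op": "servo_tool", "data": {
  "increments": [
    [0, -0.07, -0.05, 0, 0, 0, -1],
    [0, -0.15, -0.15, 0, 0, 0, -1],
    [0, -0.15, -0.25, 0, 0, 0, -1],
    [0, -0.15, -0.31, 0, 0, 0, -1],
    [0, -0.15, -0.325, 0, 0, 0, -1],
    [0, -0.15, -0.335, 0, 0, 0, -1],
    [0, -0.15, -0.335, 0, 0, 0, -1],
    [0, -0.15, -0.335, 0, 0, 0, -1]
  ]
}}

```text
time_s: 10.8
tool_pos: [0.497, -0.2902, 0.0376]
ee_rot: [[-0.343, 0.939, 0.001], [0.939, 0.343, -0.001], [-0.001, 0.001, -1.0]]
contact_force: [0.7, 0.3, -0.9]
finger_gap: 0.273
grip_force: 30.0
```

Emit:
{"op": "servo_tool", "data": {
  "increments": [
    [0, 0, 0, 0, 0, 0, -0.4],
    [0, 0, 0, 0, 0, 0, 0],
    [0, 0, 0, 0, 0, 0, 0.5],
    [0, 0, 0, 0, 0, 0, 1],
    [0, 0, 0, 0, 0, 0, 1],
    [0, 0, 0, 0, 0, 0, 1],
    [0, 0, 0.1, 0, 0, 0, 1],
    [0, 0, 0.25, 0, 0, 0, 1],
    [0, 0, 0.4, 0, 0, 0, 1],
    [0, 0, 0.5, 0, 0, 0, 1]
  ]
}}

```text
time_s: 12.05
tool_pos: [0.497, -0.2902, 0.189]
ee_rot: [[-0.343, 0.939, 0.002], [0.939, 0.343, -0.001], [-0.002, 0.001, -1.0]]
contact_force: [0.5, -0.5, 0.2]
finger_gap: 0.999
grip_force: 0.0
```

Emit:
{"op": "servo_tool", "data": {
  "increments": [
    [-0.02, 0.2, 0, 0, 0, -0.08, 1],
    [-0.03, 0.4, 0, 0, 0, -0.16, 1],
    [-0.05, 0.6, 0, 0, 0, -0.24, 1],
    [-0.06, 0.8, 0, 0, 0, -0.32, 1],
    [-0.08, 1, 0, 0, 0, -0.4, 1],
    [-0.08, 1, 0, 0, 0, -0.48, 1],
    [-0.08, 1, 0, 0, 0, -0.56, 1],
    [-0.08, 1, 0, 0, 0, -0.64, 1],
    [-0.08, 1, 0, 0, 0, -0.737, 1],
    [-0.08, 1, 0, 0, 0, -0.737, 1]
  ]
}}

```text
time_s: 13.3
tool_pos: [0.4724, 0.0101, 0.1868]
ee_rot: [[0.929, 0.369, 0.0], [0.369, -0.929, -0.0], [0.0, 0.0, -1.0]]
contact_force: [0.0, 0.6, 0.2]
finger_gap: 1.001
grip_force: 0.0
```

Emit:
{"op": "servo_tool", "data": {
  "increments": [
    [-0.02, 0.2, 0, 0, 0, 0, 1],
    [-0.03, 0.4, 0, 0, 0, 0, 1],
    [-0.05, 0.6, 0, 0, 0, 0, 1],
    [-0.06, 0.8, 0, 0, 0, 0, 1],
    [-0.078, 1, 0, 0, 0, 0, 1],
    [-0.078, 1, 0, 0, 0, 0, 1],
    [-0.078, 1, 0, 0, 0, 0, 1]
  ]
}}

```text
time_s: 14.18
tool_pos: [0.449, 0.3094, 0.1864]
ee_rot: [[0.929, 0.371, -0.001], [0.371, -0.929, -0.001], [-0.001, 0.001, -1.0]]
contact_force: [0.6, -0.5, 0.4]
finger_gap: 0.994
grip_force: 0.0
```

Emit:
{"op": "servo_tool", "data": {
  "increments": [
    [0.002, 0.068, 0, 0, 0, 0, 1],
    [0.002, 0.068, -0.1, 0, 0, 0, 1],
    [0.002, 0.068, -0.2, 0, 0, 0, 1],
    [0.002, 0.068, -0.3, 0, 0, 0, 1],
    [0.002, 0.068, -0.4, 0, 0, 0, 1],
    [0.002, 0.068, -0.47, 0, 0, 0, 1],
    [0.002, 0.068, -0.51, 0, 0, 0, 1],
    [0.002, 0.068, -0.531, 0, 0, 0, 1],
    [0.002, 0.068, -0.531, 0, 0, 0, 1],
    [0.002, 0.068, -0.531, 0, 0, 0, 1]
  ]
}}

```text
time_s: 15.42
tool_pos: [0.4501, 0.3308, 0.0282]
ee_rot: [[0.93, 0.368, 0.001], [0.368, -0.93, 0.001], [0.001, -0.0, -1.0]]
contact_force: [1.0, 0.5, -1.1]
finger_gap: 1.002
grip_force: 0.0
```

Emit:
{"op": "servo_tool", "data": {
  "increments": [
    [0, 0, 0, 0, 0, 0, -1],
    [0, 0, 0, 0, 0, 0, -1],
    [0, 0, 0, 0, 0, 0, -1],
    [0, 0, 0, 0, 0, 0, -1],
    [0, 0, 0, 0, 0, 0, -1],
    [0, 0, 0, 0, 0, 0, -1],
    [0, 0, 0, 0, 0, 0, -1],
    [0, 0, 0, 0, 0, 0, -1]
  ],
  "grip_force": 50
}}

```text
time_s: 16.42
tool_pos: [0.4499, 0.3297, 0.0274]
ee_rot: [[0.93, 0.368, 0.0], [0.368, -0.93, -0.001], [-0.0, 0.001, -1.0]]
contact_force: [0.7, -2.4, 1.3]
finger_gap: 0.298
grip_force: 50.0
```

Emit:
{"op": "servo_tool", "data": {
  "increments": [
    [0, 0, 0.1, 0, 0, 0, -1],
    [0, 0, 0.2, 0, 0, 0, -1],
    [0, 0, 0.28, 0, 0, 0, -1],
    [0, 0, 0.3, 0, 0, 0, -1],
    [0.02, -0.1, 0.3, 0, 0, 0, -1],
    [0.04, -0.22, 0.3, 0, 0, 0, -1],
    [0.06, -0.34, 0.3, 0, 0, 0, -1],
    [0.08, -0.46, 0.3, 0, 0, 0, -1],
    [0.1, -0.58, 0.3, 0, 0, -0.0137, -1],
    [0.12, -0.7, 0.3, 0, 0, -0.0137, -1],
    [0.14, -0.8, 0.3, 0, 0, -0.0137, -1],
    [0.14, -0.8, 0.3, 0, 0, -0.0137, -1]
  ]
}}

```text
time_s: 17.92
tool_pos: [0.4911, 0.0872, 0.1161]
ee_rot: [[0.941, 0.337, -0.002], [0.337, -0.941, -0.002], [-0.003, 0.001, -1.0]]
contact_force: [0.1, 0.4, -4.5]
finger_gap: 0.292
grip_force: 50.0
```

Emit:
{"op": "servo_tool", "data": {
  "increments": [
    [0.01, -0.1, 0, 0, 0, 0, -1],
    [0.02, -0.18, 0, 0, 0, 0, -1],
    [0.021, -0.203, 0, 0, 0, 0, -1],
    [0.021, -0.203, 0, 0, 0, 0, -1],
    [0.021, -0.203, 0, 0, 0, 0, -1],
    [0.021, -0.203, 0, 0, 0, 0, -1]
  ]
}}

```text
time_s: 18.68
tool_pos: [0.4979, 0.0307, 0.1175]
ee_rot: [[0.939, 0.343, 0.0], [0.343, -0.939, 0.0], [0.0, -0.0, -1.0]]
contact_force: [-0.1, 0.6, -3.9]
finger_gap: 0.291
grip_force: 50.0
```

```bash
python3 - <<'E'
from cell import get_state,capture
from h import *
s=get_state();print(np.round(s["tool_pos"],4),np.degrees(np.arctan2(s["ee_rot"][1][0],s["ee_rot"][0][0])),np.round(s["contact_force"],2),np.round(s["q"],2))
im=[]
for n,b in(("top",(250,170,160,150)),("side",(260,150,160,150))):
    c=capture(n);pickle.dump(c,open(n+"3.pkl","wb"));P=cloud(c)
    near=(np.abs(P[...,0]-.5)<.12)&(np.abs(P[...,1]-.03)<.12)
    for h in((.108,.120),(.036,.0425)):
        m=near&(P[...,2]>h[0])&(P[...,2]<h[1])
        if m.sum()>5:print(n,h,rect(P,m),np.median(P[m][:,2]))
    im.append(cv2.resize(np.ascontiguousarray(c["pixels"][b[1]:b[1]+b[3],b[0]:b[0]+b[2],::-1]),(400,375),interpolation=cv2.INTER_CUBIC))
cv2.imwrite("pics/c4.png",np.hstack(im))
E
```

```text
[0.4979 0.0307 0.1175] 20.0623952370075 [-0.09  0.55 -3.91] [ 0.15  0.36 -0.4   2.05  0.19  0.77 -1.59]
top (0.108, 0.12) ctr 481.3 75.5 size 64.0 44.0 longaxis_deg 20.5 n 319 0.11357491214102759
top (0.036, 0.0425) ctr 455.6 61.6 size 43.7 7.1 longaxis_deg -69.6 n 73 0.03955028619047157
side (0.108, 0.12) ctr 487.0 56.9 size 81.8 63.8 longaxis_deg -69.9 n 549 0.11446664080566912
side (0.036, 0.0425) ctr 481.1 69.1 size 62.4 49.2 longaxis_deg 19.0 n 280 0.04023644210631311
```

View pics/c4.png

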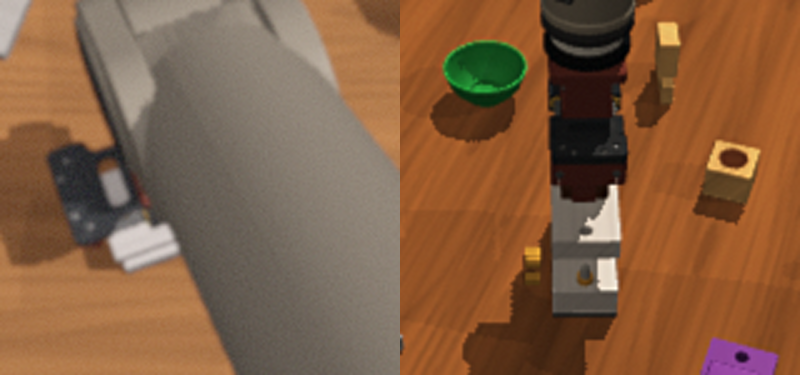

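The side view shows the plate held level above the mould at about (585,215), with its edges nearly in line with the lower half. The scraper stands well clear. I'll compare plate and lower-half edges in the mould frame before going down.

```bash
cat > al.py <<'E'
from cell import get_state,capture
from h import *
a=np.radians(20);ux=np.array([np.cos(a),np.sin(a)]);uy=np.array([-np.sin(a),np.cos(a)]);L=np.array([.4981,.0286])
def edges(P,m):
    X=(P[m][:,:2]-L)@np.stack([ux,uy],1)*1000;x,y=X.T;o=[]
    for lo in range(int(y.min())+3,int(y.max())-3,4):
        k=(y>=lo)&(y<lo+4)
        if k.sum()>8 and np.ptp(x[k])>58:o.append((x[k].min(),x[k].max()))
    o=np.array(o).reshape(-1,2)
    far=[y[(x>q)&(x<q+4)].max() for q in range(-24,24,4) if ((x>q)&(x<q+4)).sum()>3]
    return "xmid %.2f (lo %.2f hi %.2f n%d) yfar %.2f z %.4f"%(np.median(o.mean(1)) if len(o) else np.nan,*(np.median(o,0) if len(o) else (0,0)),len(o),np.median(far) if far else np.nan,np.median(P[m][:,2]))
def run(zp):
    s=get_state();p=s["tool_pos"][:2]-L
    print("tcp local",np.round([p@ux*1000,p@uy*1000],2),"z",round(s["tool_pos"][2],4),"yaw",round(np.degrees(np.arctan2(s["ee_rot"][1][0],s["ee_rot"][0][0])),2),np.round(s["contact_force"],1),s["time_s"])
    for n in("side","top"):
        c=capture(n);P=cloud(c);near=(np.abs(P[...,0]-.5)<.12)&(np.abs(P[...,1]-.03)<.12)
        for h in((zp-.006,zp+.006),(.036,.0425)):
            m=near&(P[...,2]>h[0])&(P[...,2]<h[1])
            if m.sum()>20:print(n,round(h[0],3),edges(P,m),rect(P,m))
E
python3 - <<'E'
import al
from h import *
al.run(.114);al.run(.114)
c=pickle.load(open("side2.pkl","rb"));P=cloud(c)
m=(np.abs(P[...,0]-.5)<.1)&(np.abs(P[...,1]-.03)<.11)&(P[...,2]>.036)&(P[...,2]<.0425);print("lower before",al.edges(P,m))
E
```

```text
tcp local [0.36 1.52] z 0.1175 yaw 20.02 [-0.6 -0.3 -3.9] 18.775
side 0.108 xmid -1.09 (lo -31.60 hi 29.24 n16) yfar 70.41 z 0.1144 ctr 486.5 57.5 size 80.6 64.0 longaxis_deg -69.3 n 549
side 0.036 xmid -1.70 (lo -32.38 hi 29.06 n10) yfar 65.87 z 0.0399 ctr 480.9 70.3 size 62.0 47.3 longaxis_deg 19.1 n 290
top 0.108 xmid 0.18 (lo -31.62 hi 31.89 n4) yfar 60.93 z 0.1134 ctr 481.7 74.8 size 64.3 44.5 longaxis_deg 20.5 n 319
top 0.036 xmid nan (lo 0.00 hi 0.00 n0) yfar nan z 0.0395 ctr 455.8 61.0 size 44.9 7.0 longaxis_deg -69.8 n 75
tcp local [0.27 1.2 ] z 0.1175 yaw 19.99 [-0.7  0.4 -4.1] 18.875
side 0.108 xmid -1.17 (lo -31.62 hi 29.15 n15) yfar 69.87 z 0.1144 ctr 485.9 57.0 size 81.8 64.4 longaxis_deg -68.4 n 551
side 0.036 xmid -1.40 (lo -32.08 hi 29.11 n9) yfar 66.01 z 0.0401 ctr 481.8 69.2 size 62.6 47.4 longaxis_deg 17.1 n 300
top 0.108 xmid 0.40 (lo -31.36 hi 32.31 n4) yfar 60.62 z 0.1135 ctr 481.8 74.2 size 64.2 44.6 longaxis_deg 20.2 n 321
top 0.036 xmid nan (lo 0.00 hi 0.00 n0) yfar nan z 0.0393 ctr 455.8 61.0 size 45.2 6.8 longaxis_deg -70.7 n 72
lower before xmid -1.78 (lo -32.50 hi 28.80 n26) yfar 66.40 z 0.0402
```

Emit:
{"op": "servo_tool", "data": {
  "increments": [
    [0, 0, -0.03, 0, 0, 0, -1],
    [0, 0, -0.06, 0, 0, 0, -1],
    [0, 0, -0.08, 0, 0, 0, -1],
    [0, 0, -0.085, 0, 0, 0, -1],
    [0, 0, -0.085, 0, 0, 0, -1],
    [0, 0, -0.085, 0, 0, 0, -1],
    [0, 0, -0.085, 0, 0, 0, -1],
    [0, 0, -0.085, 0, 0, 0, -1]
  ]
}}

```text
time_s: 19.98
tool_pos: [0.4981, 0.0295, 0.0921]
ee_rot: [[0.94, 0.341, 0.0], [0.341, -0.94, -0.0], [0.0, 0.0, -1.0]]
contact_force: [0.0, -0.0, -3.9]
finger_gap: 0.296
grip_force: 50.0
```

```bash
python3 - <<'E'
import al
from h import *
al.run(.0885);al.run(.0885)
from cell import capture
im=[]
for n,b in(("top",(270,200,80,75)),("side",(300,200,80,75))):
    c=capture(n);pickle.dump(c,open(n+"4.pkl","wb"));im.append(cv2.resize(np.ascontiguousarray(c["pixels"][b[1]:b[1]+b[3],b[0]:b[0]+b[2],::-1]),(400,375),interpolation=cv2.INTER_CUBIC))
cv2.imwrite("pics/c5.png",np.hstack(im))
E
```

```text
tcp local [0.25 0.81] z 0.0921 yaw 19.96 [ 0.  -0.  -3.9] 19.975
side 0.082 xmid -1.42 (lo -32.12 hi 29.10 n15) yfar 69.90 z 0.0891 ctr 485.7 60.2 size 75.3 64.4 longaxis_deg -70.8 n 529
side 0.036 xmid -1.55 (lo -32.16 hi 29.16 n5) yfar 65.89 z 0.0399 ctr 477.7 80.5 size 61.5 24.2 longaxis_deg 17.2 n 153
top 0.082 xmid 0.24 (lo -31.42 hi 31.67 n4) yfar 60.35 z 0.0881 ctr 482.8 72.1 size 64.3 47.7 longaxis_deg 19.5 n 308
top 0.036 xmid nan (lo 0.00 hi 0.00 n0) yfar nan z 0.0393 ctr 454.8 58.9 size 47.1 3.6 longaxis_deg -70.3 n 43
tcp local [0.2  0.85] z 0.092 yaw 19.96 [ 0.7 -0.3 -4.1] 20.075
side 0.082 xmid -1.49 (lo -32.20 hi 28.97 n17) yfar 69.63 z 0.0889 ctr 484.8 61.1 size 75.7 63.8 longaxis_deg -69.3 n 529
side 0.036 xmid -1.30 (lo -31.93 hi 29.26 n4) yfar 66.35 z 0.0398 ctr 477.7 80.2 size 61.6 24.5 longaxis_deg 18.3 n 149
top 0.082 xmid 0.09 (lo -31.61 hi 31.97 n4) yfar 60.35 z 0.0880 ctr 482.6 72.1 size 64.5 47.7 longaxis_deg 19.5 n 309
top 0.036 xmid nan (lo 0.00 hi 0.00 n0) yfar nan z 0.0396 ctr 454.6 58.9 size 47.1 3.5 longaxis_deg -70.5 n 40
```

View pics/c5.png

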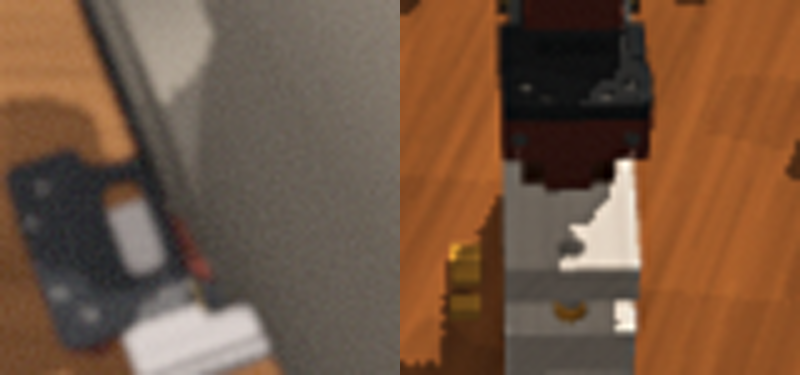

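```bash
python3 - <<'E'
import al
from al import *
c=pickle.load(open("side4.pkl","rb"));P=cloud(c)
for z in(.0889,.0400):
    m=(np.abs(P[...,0]-.5)<.12)&(np.abs(P[...,1]-.03)<.12)&(P[...,2]>z-.003)&(P[...,2]<z+.003)
    print(z,edges(P,m))
c2=pickle.load(open("side2.pkl","rb"));P2=cloud(c2)
m=(np.abs(P2[...,0]-.5)<.1)&(np.abs(P2[...,1]-.03)<.11)&(P2[...,2]>.037)&(P2[...,2]<.043);print("lower before",edges(P2,m))
# dowel tip of +y dowel, both views before
for n in("side2","top2"):
    k=pickle.load(open(n+".pkl","rb"));Q=cloud(k);loc=(Q[...,:2]-L)@np.stack([ux,uy],1)*1000
    for sgn in(1,-1):
        m=(np.abs(loc[...,0])<12)&(np.abs(loc[...,1]-54*sgn)<14)&(Q[...,2]>.057);v,u=np.nonzero(m)
        if m.sum()>1:
            p=ray(k,u.mean(),v.mean(),.060)[:2]-L;print(n,"tip",sgn,m.sum(),np.round([p@ux*1e3,p@uy*1e3],2))
# hole in side4: dark, within plate top
g=cv2.cvtColor(c["pixels"],cv2.COLOR_RGB2GRAY)[242:255,326:342];print(g)
E
```

```text
0.0889 xmid -1.52 (lo -32.00 hi 28.92 n12) yfar 68.86 z 0.0889
0.04 xmid -1.34 (lo -31.86 hi 29.25 n4) yfar 66.21 z 0.0403
lower before xmid -1.78 (lo -32.50 hi 28.80 n26) yfar 66.40 z 0.0404
side2 tip 1 10 [-0.64 53.03]
side2 tip -1 9 [ -1.35 -53.05]
top2 tip 1 12 [-0.76 53.94]
top2 tip -1 12 [ -1.23 -53.27]
[[103 102 100  99 100 102 102 100 101 103 101  96 105 199 221 220]
 [103 101 100  99  99 101 101  98  99  98  96  91 116 209 219 217]
 [102 101 100  98  99 100 100  96 110 111 107 114 195 218 217 216]
 [102 102 100  98  98 101  98 109 198 217 214 208 218 217 217 215]
 [102 102  99  97  98 102  99  97 137 216 225 220 215 215 215 215]
 [102 102 100  96 100 102  97  90 108 166 216 221 215 214 215 215]
 [102 103  99  97  99  93  79  72  77  93 140 210 215 215 215 215]
 [103 102  98  98  98  83  63  64  70  70 100 195 215 215 215 216]
 [101 102  99  97  99  87  64  74  74  83 141 208 216 215 215 215]
 [103 103 100  96  98  95 111 164 152 167 210 220 217 217 218 217]
 [102 101 100  97  96 110 202 219 216 217 224 221 219 219 222 220]
 [ 96  96  95  92  89 101 186 194 192 173 168 164 163 165 166 165]
 [ 80  77  76  77  74  76 100 102 102  91  89  88  88  87  90  89]]
```

Emit:
{"op": "servo_tool", "data": {
  "increments": [
    [0.0016, -0.0044, 0, 0, 0, 0, -1],
    [0.0016, -0.0044, 0, 0, 0, 0, -1],
    [0.0016, -0.0044, -0.005, 0, 0, 0, -1],
    [0.0016, -0.0044, -0.01, 0, 0, 0, -1],
    [0.0016, -0.0044, -0.015, 0, 0, 0, -1],
    [0.0016, -0.0044, -0.015, 0, 0, 0, -1]
  ]
}}

```text
time_s: 21.02
tool_pos: [0.4983, 0.0282, 0.0873]
ee_rot: [[0.94, 0.341, -0.0], [0.341, -0.94, -0.0], [-0.0, -0.0, -1.0]]
contact_force: [0.4, 0.4, -5.2]
finger_gap: 0.293
grip_force: 50.0
```

Emit:
{"op": "servo_tool", "data": {
  "increments": [
    [0, 0, -0.004, 0, 0, 0, -1],
    [0, 0, -0.008, 0, 0, 0, -1],
    [0, 0, -0.012, 0, 0, 0, -1],
    [0, 0, -0.016, 0, 0, 0, -1],
    [0, 0, -0.016, 0, 0, 0, -1]
  ]
}}

```text
time_s: 21.65
tool_pos: [0.4984, 0.0282, 0.0825]
ee_rot: [[0.94, 0.341, -0.0], [0.341, -0.94, -0.0], [-0.0, -0.0, -1.0]]
contact_force: [-0.0, -0.1, -4.8]
finger_gap: 0.293
grip_force: 50.0
```

Emit:
{"op": "servo_tool", "data": {
  "increments": [
    [0, 0, -0.005, 0, 0, 0, -1],
    [0, 0, -0.01, 0, 0, 0, -1],
    [0, 0, -0.015, 0, 0, 0, -1],
    [0, 0, -0.02, 0, 0, 0, -1],
    [0, 0, -0.025, 0, 0, 0, -1],
    [0, 0, -0.025, 0, 0, 0, -1]
  ]
}}

```text
time_s: 22.4
tool_pos: [0.4984, 0.0278, 0.075]
ee_rot: [[0.94, 0.341, -0.0], [0.341, -0.94, -0.0], [-0.0, 0.0, -1.0]]
contact_force: [0.4, -2.8, -5.7]
finger_gap: 0.293
grip_force: 50.0
```

Emit:
{"op": "servo_tool", "data": {
  "increments": [
    [0.0003, -0.001, -0.004, 0, 0, 0, -1],
    [0.0003, -0.001, -0.008, 0, 0, 0, -1],
    [0.0003, -0.001, -0.012, 0, 0, 0, -1],
    [0.0003, -0.001, -0.016, 0, 0, 0, -1],
    [0.0003, -0.001, -0.02, 0, 0, 0, -1],
    [0.0003, -0.001, -0.023, 0, 0, 0, -1],
    [0.0003, -0.001, -0.023, 0, 0, 0, -1],
    [0.0003, -0.001, -0.023, 0, 0, 0, -1]
  ],
  "grip_force": 60
}}

```text
time_s: 23.4
tool_pos: [0.4986, 0.0278, 0.0691]
ee_rot: [[0.94, 0.341, 0.0], [0.341, -0.94, -0.001], [0.0, 0.001, -1.0]]
contact_force: [-3.9, -3.2, 9.2]
finger_gap: 0.292
grip_force: 60.0
```

Emit:
{"op": "servo_tool", "data": {
  "increments": [
    [0, 0, -0.003, 0, 0, 0, -1],
    [0, 0, -0.006, 0, 0, 0, -1],
    [0, 0, -0.006, 0, 0, 0, -1],
    [0, 0, -0.006, 0, 0, 0, -1],
    [0, 0, -0.006, 0, 0, 0, -1],
    [0, 0, -0.006, 0, 0, 0, -1]
  ]
}}

```text
time_s: 24.15
tool_pos: [0.4986, 0.0278, 0.0675]
ee_rot: [[0.94, 0.341, 0.0], [0.341, -0.94, -0.001], [0.0, 0.001, -1.0]]
contact_force: [-4.8, -3.5, 11.4]
finger_gap: 0.293
grip_force: 60.0
```

Emit:
{"op": "servo_tool", "data": {
  "increments": [
    [0, 0, -0.003, 0, 0, 0, -1],
    [0, 0, -0.004, 0, 0, 0, -1],
    [0, 0, -0.004, 0, 0, 0, -1],
    [0, 0, -0.004, 0, 0, 0, -1],
    [0, 0, -0.004, 0, 0, 0, -1],
    [0, 0, -0.004, 0, 0, 0, -1]
  ]
}}

```text
time_s: 24.9
tool_pos: [0.4986, 0.0278, 0.0673]
ee_rot: [[0.94, 0.341, 0.0], [0.341, -0.94, -0.001], [-0.0, 0.001, -1.0]]
contact_force: [-9.7, -4.0, 25.5]
finger_gap: 0.293
grip_force: 60.0
```

Emit:
{"op": "servo_tool", "data": {
  "increments": [
    [-0.001, -0.0005, -0.001, 0, 0, 0, -1],
    [-0.0015, -0.0005, -0.002, 0, 0, 0, -1],
    [-0.0015, -0.0005, -0.002, 0, 0, 0, -1],
    [-0.0015, -0.0005, -0.002, 0, 0, 0, -1],
    [-0.0015, -0.0005, -0.002, 0, 0, 0, -1],
    [-0.0015, -0.0005, -0.002, 0, 0, 0, -1],
    [-0.0015, -0.0005, -0.002, 0, 0, 0, -1],
    [-0.0015, -0.0005, -0.002, 0, 0, 0, -1]
  ]
}}

```text
time_s: 25.9
tool_pos: [0.4986, 0.0278, 0.0674]
ee_rot: [[0.94, 0.341, 0.001], [0.341, -0.94, -0.001], [0.001, 0.002, -1.0]]
contact_force: [-10.6, -3.5, 30.4]
finger_gap: 0.29
grip_force: 60.0
```

```bash
python3 - <<'E'
import al
from h import *
from cell import capture
al.run(.064)
im=[]
for n,b in(("side",(300,205,64,60)),("side",(0,0,640,480))):
    c=capture(n);i=np.ascontiguousarray(c["pixels"][b[1]:b[1]+b[3],b[0]:b[0]+b[2],::-1]);im.append(cv2.resize(i,(400,375),interpolation=cv2.INTER_CUBIC))
cv2.imwrite("pics/c6.png",np.hstack(im))
P=cloud(c);loc=(P[...,:2]-al.L)@np.stack([al.ux,al.uy],1)
for lo,hi in((-.03,-.01),(-.01,.01),(.01,.03)):
    m=(loc[...,0]>lo)&(loc[...,0]<hi)&(loc[...,1]>.03)&(loc[...,1]<.064)&(P[...,2]>.06)&(P[...,2]<.07);print(lo,np.median(P[m][:,2]),m.sum())
E
```

```text
tcp local [ 0.21 -0.93] z 0.0674 yaw 19.94 [-10.6  -3.5  30.4] 25.9
side 0.058 xmid -1.34 (lo -31.78 hi 29.00 n14) yfar 67.23 z 0.0643 ctr 485.8 57.0 size 76.7 62.4 longaxis_deg -70.1 n 505
side 0.036 xmid nan (lo 0.00 hi 0.00 n0) yfar 67.07 z 0.0398 ctr 474.5 90.3 size 61.0 5.0 longaxis_deg 19.6 n 44
top 0.058 xmid 0.07 (lo -31.47 hi 31.59 n4) yfar 58.36 z 0.0635 ctr 483.4 69.1 size 63.6 50.7 longaxis_deg 19.6 n 298
-0.03 0.06425711674157625 84
-0.01 0.06399708648889811 89
0.01 0.06419723958671655 86
```

View pics/c6.png

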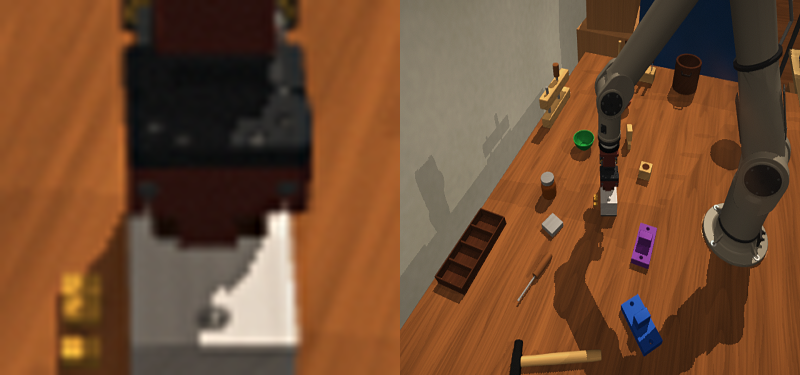

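The plate is seated on the lower half: its top measures z ≈ 64 mm at every spot checked. The dowel shows in its hole at (212,318). The press force is steady at about 30 N, and the scraper and other things are in place.

```bash
python3 -c "
from cell import sign_off
print(sign_off())"
```

```text
the job is handed in; nothing more can be done
None
```

The job is handed in: the three chips were pushed off the mould face with the scraper block, the block was set down clear of the mould, and the upper half is on the dowels, shut and held pressed at about 30 N (clock about 26 s of the 67 s allowed).

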